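# Hang the second rinse basket on the drip hook

## Task

One small rectangular rinse basket already hangs on the drip stand's hook arm. Hang the other rectangular basket, the one standing on the bench, on the same arm, between the first basket and the upturned end, and let go so that it hangs still and straight, without knocking the first one off. Leave the round pot standing where it is.

Things in the scene. Friction and masses are not known exactly. Their poses are not given: they have to be found in the camera images.
- basket_grip (a point): Loose steel basket on the bench, 0.2 kg: tray 46 x 64 x 36 mm (its x, y, z), rigid 6 mm wire bail in its y-z plane: legs at y -30/+30 mm, inverted V, underside of peak 109 mm up, open along x. On the peak a black upright grip 14 x 16 x 50 mm; this point is its centre, where to grasp, 137 mm above the underside; hung, it is 33.5 mm above the arm's centre line and the V centres itself. z up.
- first_grip (a point): The identical loose basket that already hangs on the hook arm near the post: centre of its grip, same shape and axes; its x lies along the arm, where its tray reaches 23 mm either way.
- roundpot_grip (a point): A bystander on the bench, to be left alone: round steel pot 66 mm across, 36 mm high, with the same bail and grip as the baskets; centre of its grip, 137 mm above its underside.
- hook_arm (a point): Point on the centre line of the fixed stand's level hook arm, a 10 mm round bar 165 mm above the bench. Its x runs along the arm to the post (axis at +120 mm, its top 12 mm above the arm), z up; -x faces the robot roughly. First basket near +75 mm. At -45 mm the end turns up to 23 mm above the centre line: a bail must pass over it. Foot plate 12 mm high from x = +75 mm on.
Mind the look-alikes: they are no part of the job. Leave any yellow look-alike of the part that bears roundpot_grip alone.

How it is judged:
By the outcome, as a careful person would: the job done as asked, in the order asked, and still so for the second after the job is handed in, with the robot touching nothing.
It also fails if it takes over 43 s, if anything falls off the work surface, if the arm or the gripper's body presses on something with over 40 N, if the wrist force passes 120 N, or if a joint passes its speed limit or range.

## Robot

A 6-joint arm with a two-finger parallel gripper is mounted at the origin on the work surface. World frame = base frame: x ahead of the robot, y to its left, z up, the work surface at z = 0. Lengths are in m, angles in rad, forces in N, time in s.
With the tool pointing down it reaches from about 0.3 to 0.875 m from the base axis. Payload 6.4 kg.
Tool frame: the origin (TCP) lies on the front face of the gripper's body, between the roots of the fingers; the fingertips stand 73 mm ahead of it and the grasp point (between the pads) lies ctrl.pinch_z ahead of it (ctrl.pinch_z is the distance from the TCP to the grasp point, in m); z points along the fingers, x is the direction in which the jaws open and shut, and the axes are right-handed (so a half turn about z gives the same grasp; the last joint's range is limited). The gripper opens to 85 mm and grips with 20 to 120 N. Pads are 22 mm wide; open, the fingers measure 114 mm over their backs; the gripper's body (76 mm by 85 mm) begins 54 mm behind the grasp point. The pads swing forward as they close: fully open they stand 13 mm farther back than shut.
Start: joints at [1.131, 0.181, 1.607, -0, 1.354, -0.206], TCP at [0.133, 0.559, 0.304] pointing down, gripper open.
Joint ranges: [-2.99, 2.99], [-0.89, 2.07], [0.3, 2.58], [-1.14, 4.28], [0, 2.63], [-3.12, 3.12]. Speed limits (rad/s): [2.57, 2.57, 3.01, 3.14, 3.14, 3.14].

## Interface

Orientations are given as a unit quaternion [w, x, y, z].
In Python, from bench import ctrl gives the robot as it stands.
- The arm moves only by the tool move_arm, never from a script. Its argument "rows" is text: rows parted by semicolons, each of 7 numbers parted by spaces: the shift along the tool's x, y, z in cm, then the turn, a rotation vector about the tool's x, y, z in degrees, then the opening, from 0 (shut) to 1 (fully open). In form: x y z rx ry rz grip; .... A call has 1 to 20 rows; each row shifts and turns the commanded pose from where the row before left it, along the tool's axes as they then stand; what a row does not reach is not made up. A row lasts 1/10 s, in which the tool goes at most 50 mm and 8.59 degrees, less where a joint would pass 70% of its speed; a pose out of reach is approached as far as the arm can. A call with a gripper value outside its range is refused whole. The fingers move at their own pace and stop on an object; the grip force is fixed at half the most. Time passes only in rows, so rows that do not move let the fingers close. It gives the time, the measured TCP pose, the force and the opening at its end, in the units of the state.
- ctrl.get_obs(): the state, without advancing time (a new reading comes with each control period).
- ctrl.camera(name): name is "side" or "top" or "wrist"; returns a dict with "color" (420x560x3 uint8, blue, green, red), "fx", "fy", "cx", "cy" (pixels), "k1" (the pictures are not rectified: a ray, as slopes to the right and down, at radius r is drawn at 1 + k1 r^2 times it, then the intrinsics apply), "rvec" (rotation vector, rad) and "tvec" (3), from world to camera coordinates, as OpenCV has them. Camera axes: x right, y down, z forward; pixel columns grow to the right and rows downward; lengths in m; the calibration is good to about 2 mm. A picture is of the moment at which its call begins. There is no depth.
- ctrl.hand_in(): hands the job in, once; it reports no verdict.
Trained networks look in the newest picture that a camera, given by its name, has taken for a name from the list of things; names that differ only in an ending like _2 or _b are one class to them, and where a whole thing is asked for, a point or a joint stands for the part that bears it (a point fixed in the world has none). Each returns a list of dicts, best first, with "confidence" (0 to 1); they miss things now and then, are a little off and sometimes report something else, mostly with a low value. They report only what shows in the picture. A call takes as long as a camera call. They do not tell look-alikes from the thing itself.
- ctrl.look_for(camera, query): "bbox" ([left, top, right, bottom] in pixels, round what is visible of it).
- ctrl.trace(camera, query): "region" (420x560 bool, what is visible of it) and "bbox" ([left, top, right, bottom] in pixels, round what is visible of it).
The state is a dict: "time_s": time; "q": joint angles; "dq": joint speeds; "joint_efforts": joint torques, N m; "eef_pos": TCP position; "eef_rot": TCP orientation; "wrist_force": force on the tool from outside, world axes, zero at the start; "torque": the same for the moment, N m; "opening": opening from 0.0 (shut) to 1.0 (fully open).
Only numpy, scipy, OpenCV 4.12 (cv2) and the standard library are available. Lean on these libraries where they do the work, as an engineer would, in place of code of your own. Each camera call takes 0.05 s, during which the arm holds its last target.

## Working session

There is one attempt and no reset: what is moved stays moved. The work goes in short steps, Python scripts to look and compute and a tool call to move; the robot and the scene stay as the last step left them, time stands still between calls to the robot, and variables do not carry over. Pictures are saved under pics/ and viewed, and the job is handed in when it is done.

Besides the shell and the picture viewer there is one more tool, called as name(argument=value, ...) on one line, values as JSON. move_arm: Moves the arm, as the interface text tells. Its arguments: {"type":"object","properties":{"rows":{"type":"string"}},"required":["rows"]}

```bash
mkdir -p pics; cat > h.py <<'E'
import numpy as np, cv2
from bench import ctrl
def snap(n,f):
    c=ctrl.camera(n); cv2.imwrite('pics/'+f,c['color']); return c
def P(c):
    R=cv2.Rodrigues(np.array(c['rvec'],float))[0]; t=np.array(c['tvec'],float).reshape(3); return R,t
def ray(c,u,v):
    R,t=P(c); xd=np.array([(u-c['cx'])/c['fx'],(v-c['cy'])/c['fy']]); x=xd.copy()
    for _ in range(30): x=xd/(1+c['k1']*(x@x))
    d=R.T@np.array([x[0],x[1],1]); return -R.T@t, d/np.linalg.norm(d)
def proj(c,X):
    R,t=P(c); p=R@np.asarray(X,float)+t; s=p[:2]/p[2]; s=s*(1+c['k1']*(s@s)); return np.array([c['fx']*s[0]+c['cx'],c['fy']*s[1]+c['cy']])
def onz(c,u,v,z):
    o,d=ray(c,u,v); return o+d*(z-o[2])/d[2]
def tri(rs):
    A=np.zeros((3,3));b=np.zeros(3)
    for o,d in rs:
        M=np.eye(3)-np.outer(d,d);A+=M;b+=M@o
    X=np.linalg.solve(A,b); return X,[np.linalg.norm((np.eye(3)-np.outer(d,d))@(X-o)) for o,d in rs]
E
python3 - <<'E'
from h import *
print(ctrl.get_obs(), ctrl.pinch_z)
for n in ['side','top','wrist']:
    c=snap(n,n+'0.png'); o,d=ray(c,280,210); print(n,o,d,c['fx'],c['k1'])
    for q in ['basket_grip','first_grip','roundpot_grip','hook_arm']:
        print(q,[(np.round(r['bbox']).tolist(),round(r['confidence'],2)) for r in ctrl.look_for(n,q)])
E
```

```text
{'time_s': 0.0, 'q': array([ 1.13070751e+00,  1.81514082e-01,  1.60799500e+00,  3.24072713e-05,
        1.35379726e+00, -2.06291629e-01]), 'dq': array([-1.36844944e-03, -7.08640879e-04,  1.21501903e-05,  3.63688963e-04,
        3.87117055e-04,  2.70790316e-06]), 'joint_efforts': array([ 6.84917395e-04, -4.44870865e+01, -3.51343417e+01, -1.19055085e-04,
        8.97944119e-03, -1.18741676e-05]), 'eef_pos': array([0.13299991, 0.55897552, 0.30300549]), 'eef_rot': array([ 3.67928439e-04,  7.84754411e-01,  6.19806244e-01, -7.73991198e-04]), 'wrist_force': array([-0.32845144, -0.14708582,  0.25853799]), 'torque': array([0.00789308, 0.01251339, 0.01317409]), 'opening': 1.001984357215754} 0.0539
side [0.43604792 0.93726924 0.73053685] [ 0.09733201 -0.85568883 -0.50825497] 514.620313609868 -0.18403689100013365
basket_grip [([294.0, 294.0, 331.0, 373.0], 0.95)]
first_grip [([212.0, 188.0, 238.0, 257.0], 0.7)]
roundpot_grip [([308.0, 139.0, 332.0, 197.0], 0.94), ([316.0, 158.0, 338.0, 220.0], 0.8), ([357.0, 155.0, 378.0, 214.0], 0.78)]
hook_arm [([170.0, 199.0, 281.0, 290.0], 0.75)]
top [ 0.33272722 -0.04974722  1.31549025] [ 0.1665877  -0.02791198 -0.9856315 ] 507.205772474079 -0.1216059350225457
basket_grip [([126.0, 234.0, 160.0, 258.0], 0.97)]
first_grip [([236.0, 139.0, 262.0, 172.0], 0.64)]
roundpot_grip [([364.0, 284.0, 392.0, 307.0], 0.91), ([349.0, 238.0, 377.0, 262.0], 0.64), ([395.0, 224.0, 426.0, 256.0], 0.56)]
hook_arm [([218.0, 115.0, 277.0, 199.0], 0.69)]
wrist [0.05051502 0.57838175 0.37337736] [ 0.32557152 -0.07819883 -0.94227816] 371.47313065232186 -0.009925421725143406
basket_grip []
first_grip []
roundpot_grip []
hook_arm []
```

View pics/side0.png

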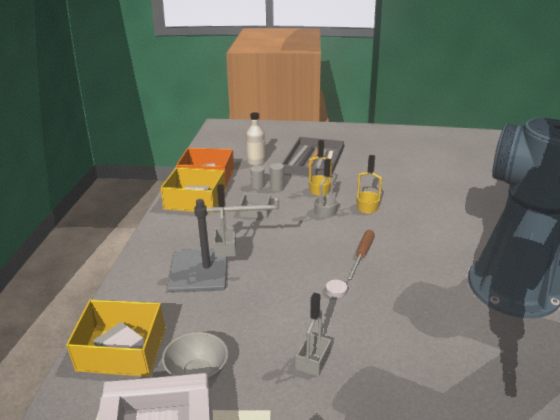

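View pics/top0.png

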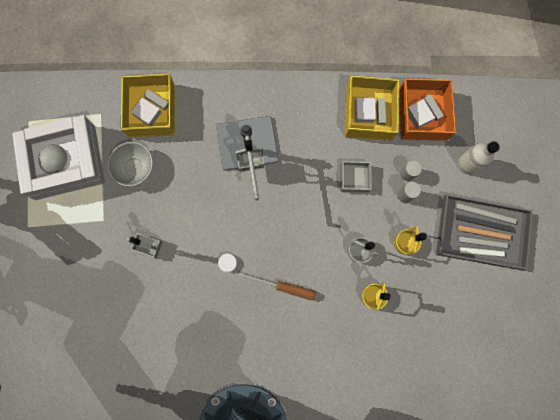

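View pics/wrist0.png

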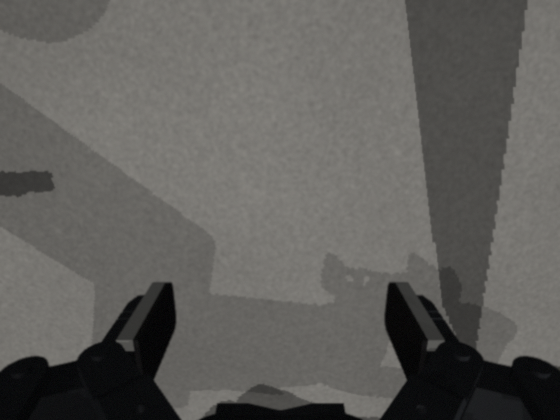

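```bash
python3 - <<'E'
from h import *
s=cv2.imread('pics/side0.png');t=cv2.imread('pics/top0.png')
def cr(im,x,y,w,h,k): return cv2.resize(im[y:y+h,x:x+w],None,fx=k,fy=k,interpolation=cv2.INTER_CUBIC)
cv2.imwrite('pics/c1.png',np.hstack([cr(s,280,285,65,100,6),cr(t,115,220,65,100,6)]))
cv2.imwrite('pics/c2.png',cr(s,160,175,130,120,5))
cv2.imwrite('pics/c3.png',cr(t,205,105,85,105,5))
E
```

```text
(no output)
```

View pics/c1.png

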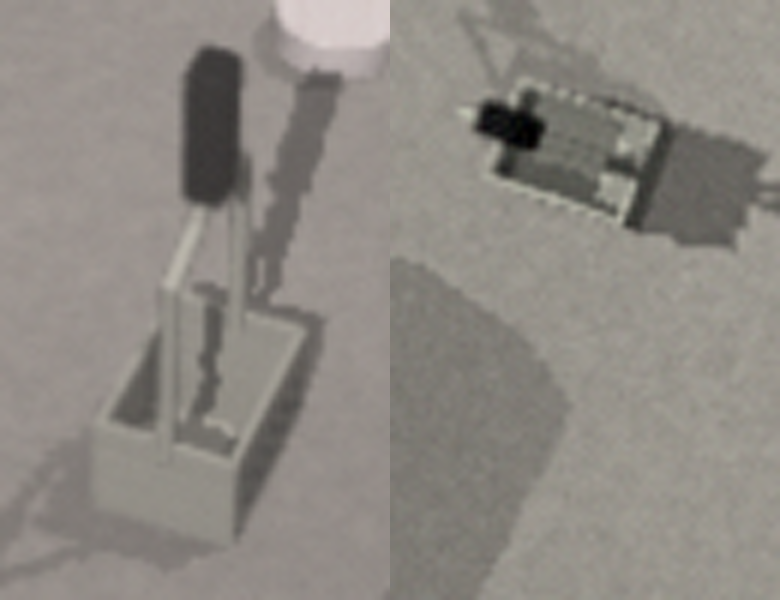

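View pics/c2.png

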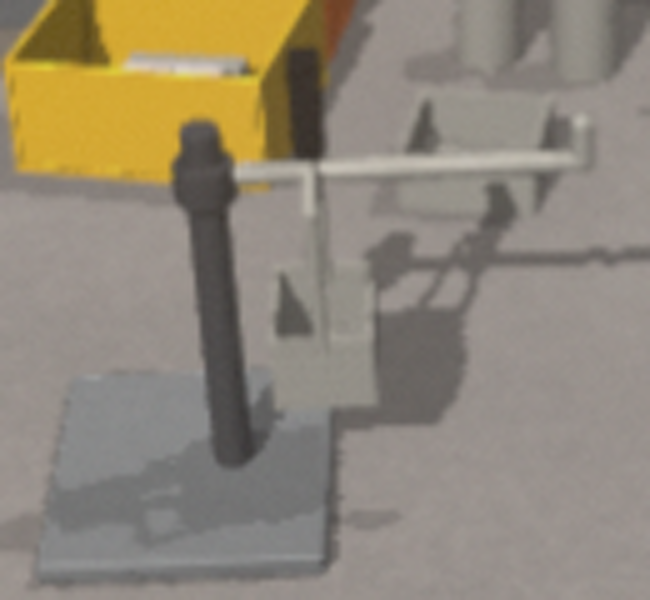

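View pics/c3.png

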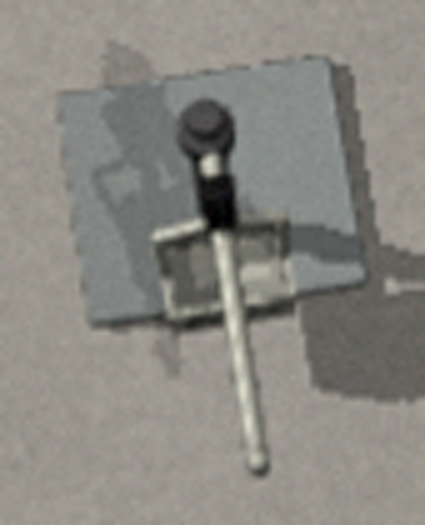

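```bash
python3 - <<'E'
from h import *
s=ctrl.camera('side');t=ctrl.camera('top')
np.set_printoptions(precision=4,suppress=True)
S=[(295.8,355),(320,360.8),(333.7,338)]
T=[(136.7,233.3),(160.3,240),(155,257.5),(131.7,248.3)]
a=np.array([onz(s,*p,.036) for p in S]); b=np.array([onz(t,*p,.036) for p in T])
print(a,'\n',b,b.mean(0),(a[0]+a[2])/2)
for e in (b[1]-b[0],b[2]-b[3],b[3]-b[0],b[2]-b[1],a[1]-a[0],a[2]-a[1]): print(np.linalg.norm(e),np.degrees(np.arctan2(e[1],e[0])))
print('grip',tri([ray(s,315.3,306.2),ray(t,135,240.8)]))
# hook arm: in side tip base (583,160), post end (235,172) ; top: tip (257,465)
f=lambda x,y:(160+x/5,175+y/5); g=lambda x,y:(205+x/5,105+y/5)
for n,p in dict(tip=(578,160),near=(322,168),post=(235,172)).items(): print('side',n,onz(s,*f(*p),.165))
print('side tiptop',onz(s,*f(584,118),.188))
for n,p in dict(tiptop=(258,462),near=(228,260),post=(210,160)).items(): print('top',n,onz(t,*g(*p),.188 if n=='tiptop' else .165))
print('posttop s',onz(s,*f(200,125),.177),'t',onz(t,*g(209,122),.177))
print('first grip',tri([ray(s,*f(304,103)),ray(t,*g(215,200))]))
E
```

```text
[[0.4851 0.2805 0.036 ]
 [0.4407 0.2908 0.036 ]
 [0.4175 0.2307 0.036 ]] 
 [[0.484  0.2798 0.036 ]
 [0.4678 0.2179 0.036 ]
 [0.423  0.2295 0.036 ]
 [0.4454 0.2907 0.036 ]] [0.455  0.2545 0.036 ] [0.4513 0.2556 0.036 ]
0.06392350015580057 -104.704929460197
0.06509888543492294 -110.05278503152051
0.0401589845569067 164.21603250501556
0.04621942324497758 165.46336869440736
0.04563487611654295 166.89331515037208
0.06440556597541006 -111.05567453490497
grip (array([0.4541, 0.2572, 0.1359]), [np.float64(0.0002896787528279591), np.float64(0.0002896787528280152)])
side tip [ 0.5553 -0.0268  0.165 ]
side near [ 0.6658 -0.01    0.165 ]
side post [ 0.7032 -0.0032  0.165 ]
side tiptop [ 0.552  -0.0236  0.188 ]
top tiptop [ 0.5516 -0.0285  0.188 ]
top near [ 0.6524 -0.0125  0.165 ]
top post [ 0.7014 -0.0031  0.165 ]
posttop s [ 0.7224 -0.022   0.177 ] t [ 0.7162 -0.0028  0.177 ]
first grip (array([ 0.6712, -0.0072,  0.1988]), [np.float64(0.0002730263871841473), np.float64(0.0002730263871839112)])
```

The loose rectangular steel basket with a bail is at side (315,340) and top (145,244). The tray at top (355,176) has no bail. The round steel pot is at top (362,250), with yellow look-alikes at (408,241) and (375,296). So (145,244) is the one meant, and the crop confirms it. Next I work out the approach.

```bash
cat >> h.py <<'E'
from scipy.spatial.transform import Rotation as Ro
def delta(tgt,jaw=None):
    o=ctrl.get_obs(); w,x,y,z=o['eef_rot']; R=Ro.from_quat([x,y,z,w])
    d=R.inv().apply(np.array(tgt)-o['eef_pos'])*100
    r=None
    if jaw is not None:
        a=np.radians(jaw); X=np.array([np.cos(a),np.sin(a),0]);Z=np.array([0,0,-1.]);Y=np.cross(Z,X)
        r=np.degrees((R.inv()*Ro.from_matrix(np.c_[X,Y,Z])).as_rotvec())
    np.set_printoptions(precision=3,suppress=True)
    print('t',o['time_s'],'pos',o['eef_pos'],'d_cm',d,'rot',r,'F',o['wrist_force'],'op',o['opening'])
E
python3 -c "
from h import *
delta([.454,.257,.275],73)"
```

```text
t 0.85 pos [0.133 0.559 0.304] d_cm [-21.985  38.213   2.892] rot [ 0.001 -0.004  3.605] F [-1.062  0.155 -0.452] op 0.9961907908183106
```

move_arm(rows="-0.8 1.4 0.1 0 0 0.3 1;-1.6 2.8 0.2 0 0 0.3 1;-1.6 2.8 0.2 0 0 0.3 1;-1.6 2.8 0.2 0 0 0.3 1;-1.6 2.8 0.2 0 0 0.3 1;-1.6 2.8 0.2 0 0 0.3 1;-1.6 2.8 0.2 0 0 0.3 1;-1.6 2.8 0.2 0 0 0.3 1;-1.6 2.8 0.2 0 0 0.3 1;-1.6 2.8 0.2 0 0 0.3 1;-1.6 2.8 0.2 0 0 0.3 1;-1.6 2.8 0.2 0 0 0.3 1;-1.6 2.8 0.2 0 0 0 1;-1.6 2.8 0.2 0 0 0 1;-0.4 0.6 0.1 0 0 0 1;0 0 0 0 0 0 1;0 0 0 0 0 0 1")

```text
time_s: 2.55
eef_pos: [0.4442, 0.2453, 0.2758]
eef_rot: [-0.0, 0.804, 0.595, -0.0]
wrist_force: [-0.8, 0.4, -0.6]
opening: 1.003
```

```bash
python3 - <<'E'
from h import *
delta([.454,.257,.275],73)
c=snap('wrist','w1.png'); s=snap('side','s1.png'); t=snap('top','t1.png')
print([ (n,[(np.round(r['bbox']).tolist(),round(r['confidence'],2)) for r in ctrl.look_for(n,'basket_grip')]) for n in ('wrist','side','top')])
print(proj(c,[.454,.257,.137]),proj(c,[.454,.257,.162]))
E
```

```text
t 2.55 pos [0.444 0.245 0.276] d_cm [1.403 0.592 0.078] rot [-0.04   0.001 -0.016] F [-0.797  0.362 -0.637] op 1.0025101865325787
[('wrist', [([254.0, 153.0, 347.0, 263.0], 0.9)]), ('side', [([294.0, 295.0, 332.0, 374.0], 0.87)]), ('top', [([139.0, 235.0, 162.0, 259.0], 0.42)])]
[304.239 235.903] [307.028 254.203]
```

View pics/w1.png

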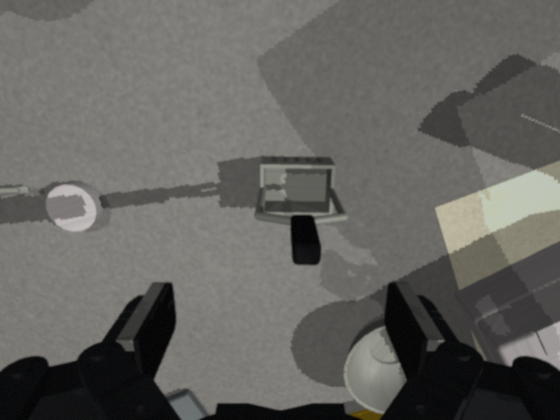

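move_arm(rows="0.7 0.3 0 0 0 0 1;0.7 0.3 0 0 0 0 1;0 0 0.8 0 0 0 1;0 0 1.6 0 0 0 1;0 0 1.6 0 0 0 1;0 0 1.6 0 0 0 1;0 0 1.6 0 0 0 1;0 0 1.0 0 0 0 1;0 0 0.3 0 0 0 1;0 0 0 0 0 0 1;0 0 0 0 0 0 1")

```text
time_s: 3.95
eef_pos: [0.4551, 0.257, 0.1915]
eef_rot: [0.0, 0.804, 0.595, 0.001]
wrist_force: [0.1, 0.1, -0.0]
opening: 1.002
```

```bash
python3 - <<'E'
from h import *
delta([.454,.257,.191],73)
c=snap('wrist','w2.png')
E
```

```text
t 3.95 pos [0.455 0.257 0.192] d_cm [-0.035 -0.102  0.051] rot [ 0.052 -0.034  0.006] F [ 0.055  0.072 -0.029] op 1.0016811963267904
```

View pics/w2.png

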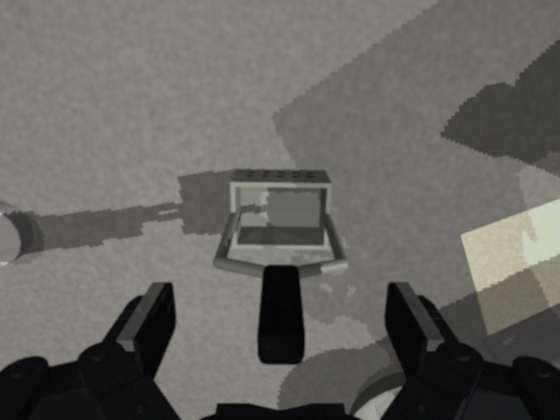

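move_arm(rows="0 -0.1 0 0 0 0 0.5;0 0 0 0 0 0 0;0 0 0 0 0 0 0;0 0 0 0 0 0 0;0 0 0 0 0 0 0;0 0 0 0 0 0 0;0 0 0 0 0 0 0;0 0 0 0 0 0 0;0 0 0 0 0 0 0;0 0 0 0 0 0 0")

```text
time_s: 5.0
eef_pos: [0.4538, 0.2573, 0.191]
eef_rot: [0.0, 0.804, 0.595, 0.0]
wrist_force: [-0.3, 0.4, 1.9]
opening: 0.179
```

```bash
python3 - <<'E'
from h import *
delta([.454,.257,.191],73)
E
```

```text
t 5.0 pos [0.454 0.257 0.191] d_cm [-0.021  0.025  0.005] rot [ 0.019 -0.019  0.004] F [-0.29   0.386  1.949] op 0.17852236970084423
```

move_arm(rows="0 0 -0.5 0 0 0 0;0 0 -1 0 0 0 0;0 0 -1.5 0 0 0 0;0 0 -1.5 0 0 0 0;0 0 -1.5 0 0 0 0;0 0 -1.5 0 0 0 0;0 0 -1.5 0 0 0 0;0 0 -1 0 0 0 0;0 0 -0.3 0 0 0 0;0 0 0 0 0 0 0;0 0 0 0 0 0 0")

```text
time_s: 6.1
eef_pos: [0.4533, 0.2571, 0.2932]
eef_rot: [-0.0, 0.804, 0.595, -0.001]
wrist_force: [0.7, 0.5, -1.8]
opening: 0.18
```

```bash
python3 - <<'E'
from h import *
c=snap('wrist','w3.png');s=snap('side','s3.png')
# stage point hook x=-115
a=np.radians(9);p=np.array([.5964,-.0195])-.115*np.array([np.cos(a),np.sin(a)]);print(p)
delta([*p,.294],99)
E
```

```text
[ 0.48281584 -0.03748996]
t 6.2 pos [0.453 0.257 0.293] d_cm [-27.302  11.433  -0.09 ] rot [ -0.09    0.038 -25.995] F [-0.716 -0.56  -1.87 ] op 0.17675014815918913
```

View pics/s3.png

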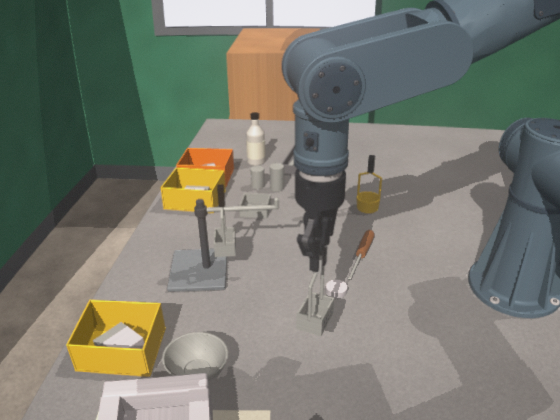

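move_arm(rows="-0.8 0.4 0 0 0 0 0;-1.5 0.6 0 0 0 0 0;-2.5 1 0 0 0 0 0;-2.5 1 0 0 0 0 0;-2.5 1 0 0 0 0 0;-2.5 1 0 0 0 0 0;-2.5 1 0 0 0 0 0;-2.5 1 0 0 0 0 0;-2.5 1 0 0 0 0 0;-2.5 1.1 0 0 0 0 0;-2.5 1.1 0 0 0 0 0;-1.7 0.8 0 0 0 0 0;-0.8 0.4 0 0 0 0 0;0 0 0 0 0 -3 0;0 0 0 0 0 -6 0;0 0 0 0 0 -6 0;0 0 0 0 0 -6 0;0 0 0 0 0 -4 0;0 0 0 0 0 -1 0;0 0 0 0 0 0 0")

```text
time_s: 8.2
eef_pos: [0.4828, -0.037, 0.2937]
eef_rot: [-0.0, 0.65, 0.76, -0.0]
wrist_force: [-0.3, -1.1, -1.5]
opening: 0.18
```

```bash
python3 - <<'E'
from h import *
delta([.4828,-.0375,.294],99)
s=snap('side','s4.png');t=snap('top','t4.png');w=snap('wrist','w4.png')
cv2.imwrite('pics/s4c.png',cv2.resize(s['color'][150:310,150:400],None,fx=3,fy=3,interpolation=cv2.INTER_CUBIC))
cv2.imwrite('pics/t4c.png',cv2.resize(t['color'][90:290,180:400],None,fx=3,fy=3,interpolation=cv2.INTER_CUBIC))
E
```

```text
t 8.2 pos [ 0.483 -0.037  0.294] d_cm [-0.046 -0.003 -0.026] rot [-0.017 -0.012 -0.043] F [-0.315 -1.071 -1.496] op 0.1797013693338727
```

View pics/s4c.png

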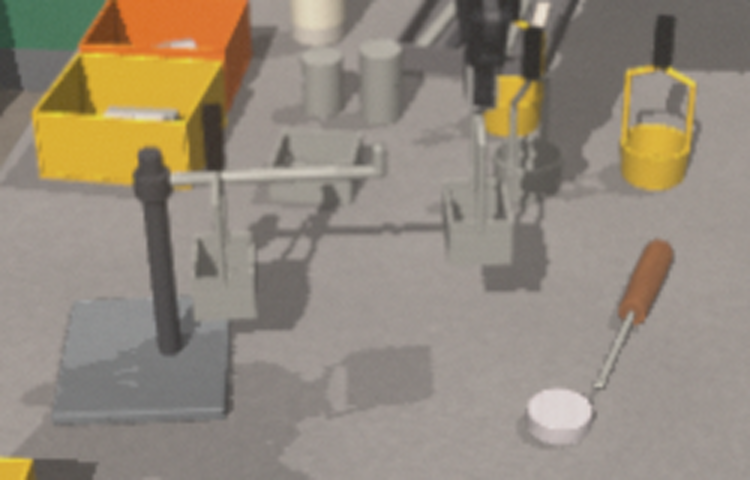

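View pics/t4c.png

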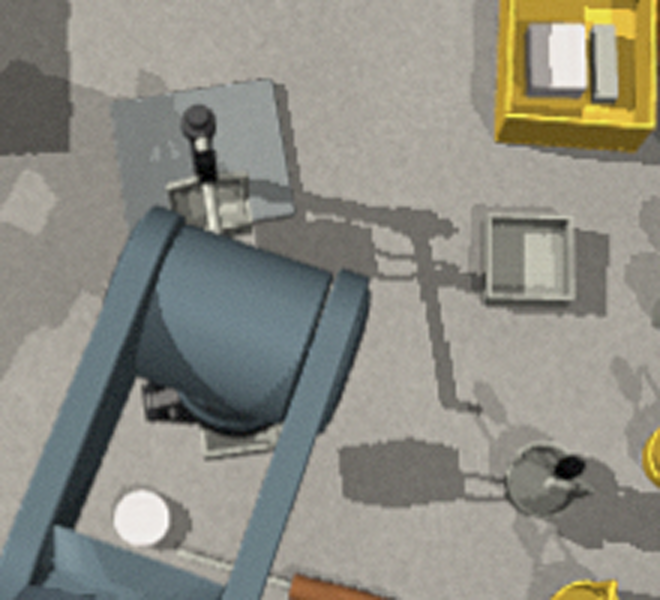

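View pics/w4.png

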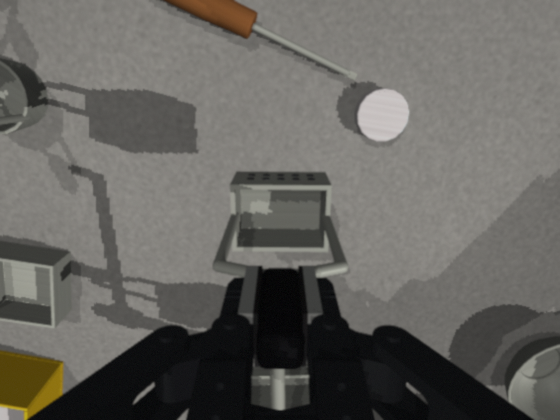

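move_arm(rows="0 0.5 0 0 0 0 0;0 1 0 0 0 0 0;0 1 0 0 0 0 0;0 1 0 0 0 0 0;0 1 0 0 0 0 0;0 0.5 0 0 0 0 0;0 0 0 0 0 0 0")

```text
time_s: 9.05
eef_pos: [0.5329, -0.0292, 0.2937]
eef_rot: [-0.0, 0.649, 0.761, -0.0]
wrist_force: [0.2, -0.3, -1.4]
opening: 0.177
```

```bash
python3 - <<'E'
from h import *
a=np.radians(9);p=np.array([.5964,-.0195])+.002*np.array([np.cos(a),np.sin(a)])
delta([*p,.294],99)
s=snap('side','s5.png');w=snap('wrist','w5.png')
cv2.imwrite('pics/s5c.png',cv2.resize(s['color'][150:310,150:400],None,fx=3,fy=3,interpolation=cv2.INTER_CUBIC))
for x in (-.045,-.03,0,.03): 
    q=np.array([.5964,-.0195])+x*np.array([np.cos(a),np.sin(a)]); print(x,proj(w,[*q,.165]),proj(w,[*q,.188]))
E
```

```text
t 9.05 pos [ 0.533 -0.029  0.294] d_cm [-0.033  6.622 -0.035] rot [-0.016 -0.007  0.03 ] F [ 0.163 -0.306 -1.397] op 0.17724797569709938
-0.045 [280.69  264.597] [280.721 284.778]
-0.03 [280.66  286.574] [280.688 308.583]
0 [280.604 327.73 ] [280.624 352.843]
0.03 [280.552 365.512] [280.567 393.108]
```

View pics/s5c.png

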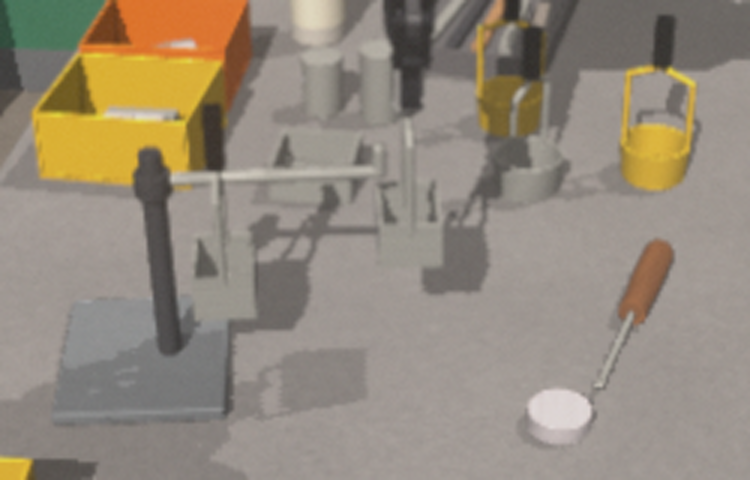

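View pics/w5.png

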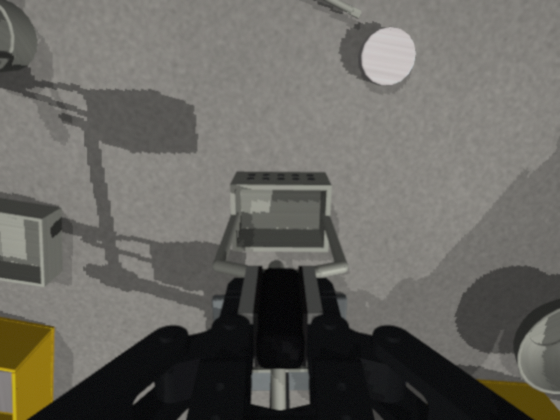

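move_arm(rows="0 0.4 0 0 0 0 0;0 0.8 0 0 0 0 0;0 0.8 0 0 0 0 0;0 0.8 0 0 0 0 0;0 0.8 0 0 0 0 0;0 0.8 0 0 0 0 0;0 0.8 0 0 0 0 0;0 0.8 0 0 0 0 0;0 0.5 0 0 0 0 0;0 0.1 0 0 0 0 0;0 0 0 0 0 0 0")

```text
time_s: 10.25
eef_pos: [0.5975, -0.019, 0.2938]
eef_rot: [-0.0, 0.649, 0.76, -0.0]
wrist_force: [-0.5, -0.2, -2.2]
opening: 0.178
```

```bash
python3 - <<'E'
from h import *
a=np.radians(9);p=np.array([.5964,-.0195])+.002*np.array([np.cos(a),np.sin(a)])
delta([*p,.2524],99)
s=snap('side','s6.png');w=snap('wrist','w6.png')
cv2.imwrite('pics/s6c.png',cv2.resize(s['color'][160:280,180:300],None,fx=5,fy=5,interpolation=cv2.INTER_CUBIC))
E
```

```text
t 10.25 pos [ 0.597 -0.019  0.294] d_cm [-0.034  0.086  4.136] rot [-0.02  -0.005  0.015] F [-0.463 -0.23  -2.185] op 0.1783518789312965
```

View pics/s6c.png

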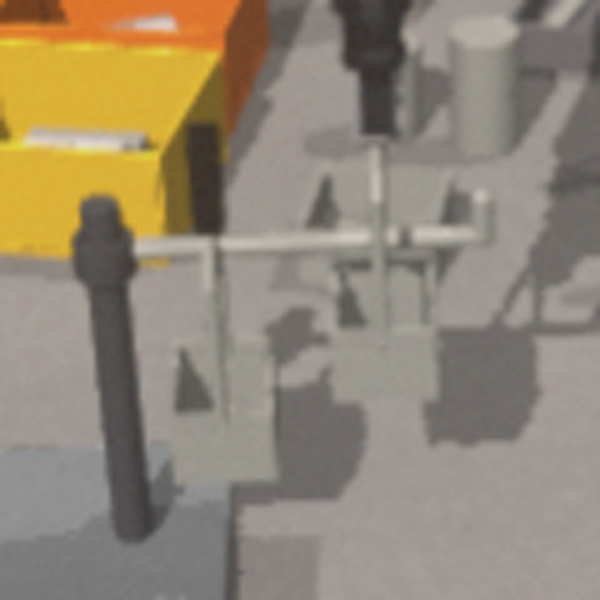

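View pics/w6.png

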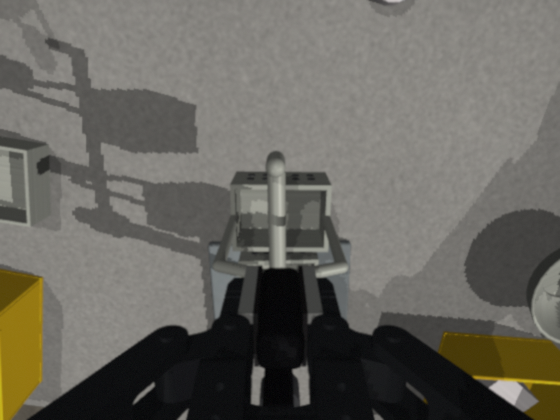

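```bash
python3 - <<'E'
from h import *
w=ctrl.camera('wrist')
a=np.radians(9);u=np.array([np.cos(a),np.sin(a)])
print(proj(w,[*(np.array([.5964,-.0195])-.045*u),.188]))
A=onz(w,276,160,.188);B=onz(w,277.5,215,.165);C=onz(w,278.5,260,.165);print(A,B,C,np.degrees(np.arctan2(*(C-B)[1::-1])),np.degrees(np.arctan2(*(C-A)[1::-1])))
o=ctrl.get_obs();n=np.array([-u[1],u[0]])
for X in (A,B,C): print('lat',(X[:2]-o['eef_pos'][:2])@n,'along',(X[:2]-o['eef_pos'][:2])@u)
g=ctrl.get_obs()['eef_pos'].copy(); g[2]=.212; print('own peak',proj(w,g))
E
```

```text
[280.99391073 164.86581108]
[ 0.54998822 -0.02927285  0.188     ] [ 0.58601808 -0.02308783  0.165     ] [ 0.61410612 -0.01809456  0.165     ] 10.080281276392691 9.889522053123807
lat -0.0026725390826945446 along -0.048256133013226864
lat -0.0021999852964809247 along -0.01170231332102625
lat -0.0016621291901308946 along 0.016821029403772916
own peak [281.56294889 274.26548446]
```

move_arm(rows="-0.1 0 0 0 0 -1 0;-0.1 0 0.5 0 0 0 0;0 0 0.8 0 0 0 0;0 0 0.8 0 0 0 0;0 0 0.8 0 0 0 0;0 0 0.5 0 0 0 0;0 0 0.2 0 0 0 0;0 0 0.1 0 0 0 0;0 0 0.1 0 0 0 0;0 0 0 0 0 0 0;0 0 0 0 0 0 0")

```text
time_s: 11.5
eef_pos: [0.5979, -0.0211, 0.2562]
eef_rot: [0.0, 0.643, 0.766, 0.0]
wrist_force: [-0.3, 0.6, -1.5]
opening: 0.179
```

```bash
python3 - <<'E'
from h import *
a=np.radians(10);p=np.array([.5964,-.0195])+.002*np.array([np.cos(a),np.sin(a)])
delta([*p,.2524],100)
s=snap('side','s7.png');w=snap('wrist','w7.png')
cv2.imwrite('pics/s7c.png',np.hstack([cv2.resize(s['color'][160:280,180:300],None,fx=3,fy=3,interpolation=cv2.INTER_CUBIC),cv2.resize(w['color'][130:310,190:370],(360,360))]))
E
```

```text
t 11.5 pos [ 0.598 -0.021  0.256] d_cm [0.179 0.077 0.378] rot [0.025 0.011 0.006] F [-0.339  0.583 -1.523] op 0.17942918563448085
```

View pics/s7c.png

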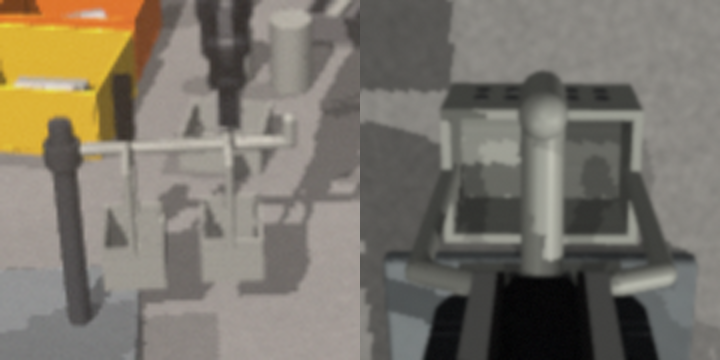

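move_arm(rows="0 0 0.1 0 0 0 0;0 0 0.1 0 0 0 0;0 0 0.1 0 0 0 0;0 0 0.05 0 0 0 0;0 0 0 0 0 0 0;0 0 0 0 0 0 0")

```text
time_s: 12.2
eef_pos: [0.5978, -0.0211, 0.2525]
eef_rot: [0.0, 0.643, 0.766, 0.0]
wrist_force: [-1.1, -0.3, -0.9]
opening: 0.176
```

move_arm(rows="0 0 0.05 0 0 0 0;0 0 0.05 0 0 0 0;0 0 0 0 0 0 0;0 0 0 0 0 0 0")

```text
time_s: 12.6
eef_pos: [0.5979, -0.0211, 0.2522]
eef_rot: [0.0, 0.643, 0.766, 0.0]
wrist_force: [-2.5, 0.1, 6.4]
opening: 0.181
```

move_arm(rows="0 0 -0.05 0 0 0 0;0 0 0 0 0 0 0;0 0 0 0 0 0 0.25;0 0 0 0 0 0 0.3;0 0 0 0 0 0 0.4;0 0 0 0 0 0 0.5;0 0 0 0 0 0 0.6;0 0 0 0 0 0 0.7;0 0 0 0 0 0 0.7;0 0 0 0 0 0 0.7")

```text
time_s: 13.6
eef_pos: [0.5978, -0.021, 0.2519]
eef_rot: [0.0, 0.643, 0.766, 0.0]
wrist_force: [-0.4, 0.2, 0.6]
opening: 0.7
```

```bash
python3 - <<'E'
from h import *
s=snap('side','s8.png');w=snap('wrist','w8.png')
cv2.imwrite('pics/s8c.png',np.hstack([cv2.resize(s['color'][160:280,180:300],None,fx=3,fy=3,interpolation=cv2.INTER_CUBIC),cv2.resize(w['color'][130:400,145:415],(360,360))]))
E
```

```text
(no output)
```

View pics/s8c.png

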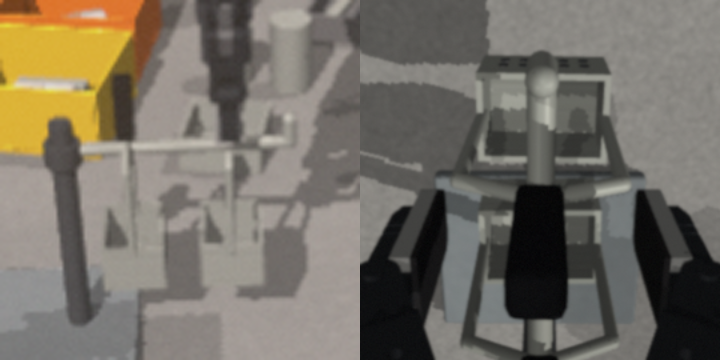

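move_arm(rows="0 0 -0.4 0 0 0 0.7;0 0 -0.8 0 0 0 0.7;0 0 -1.2 0 0 0 0.7;0 0 -1.5 0 0 0 0.7;0 0 -2 0 0 0 0.7;0 0 -2 0 0 0 0.7;0 0 -2 0 0 0 0.7;0 0 -2 0 0 0 0.7;0 -1 -1 0 0 0 0.7;0 -2 0 0 0 0 0.7;0 -2.5 0 0 0 0 0.7;0 -2.5 0 0 0 0 0.7;0 -2.5 0 0 0 0 0.7;0 -2.5 0 0 0 0 0.7;0 -2.5 0 0 0 0 0.7;0 -2 0 0 0 0 0.7;0 -1 0 0 0 0 0.7;0 0 0 0 0 0 0.7;0 0 0 0 0 0 0.7;0 0 0 0 0 0 0.7")

```text
time_s: 15.7
eef_pos: [0.4162, -0.0532, 0.381]
eef_rot: [0.0, 0.643, 0.766, 0.0]
wrist_force: [-0.3, 0.4, 0.7]
opening: 0.704
```

```bash
python3 - <<'E'
from h import *
s=snap('side','s9.png');t=snap('top','t9.png')
cv2.imwrite('pics/s9c.png',np.hstack([cv2.resize(s['color'][165:285,165:285],None,fx=3.3,fy=3.3,interpolation=cv2.INTER_CUBIC),cv2.resize(t['color'][105:225,190:310],None,fx=3.3,fy=3.3,interpolation=cv2.INTER_CUBIC)]))
print(ctrl.get_obs()['eef_pos'],ctrl.get_obs()['time_s'])
E
```

```text
[ 0.41607365 -0.05310108  0.38073123] 15.8
```

View pics/s9c.png

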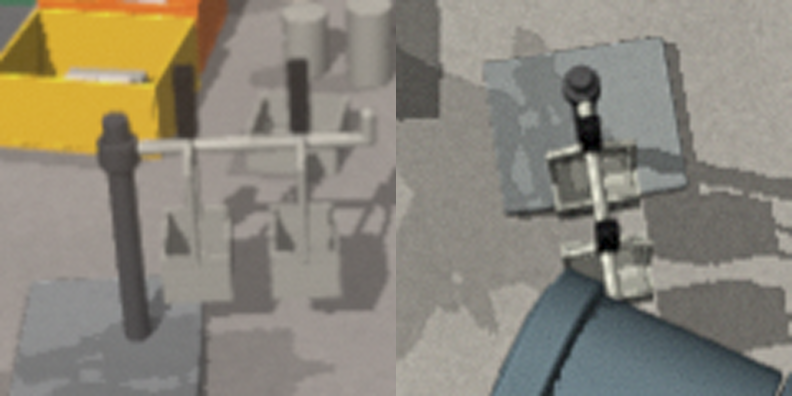

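View pics/s9.png

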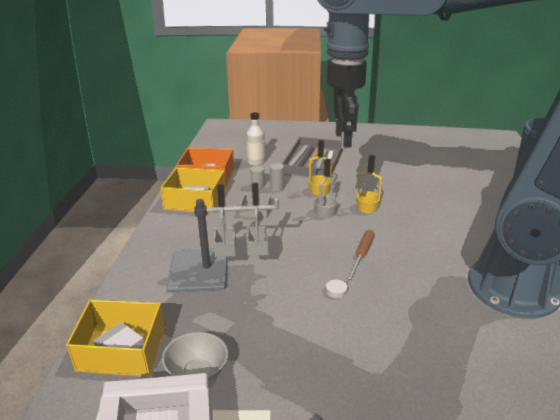

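Both baskets hang upright: the second grip is at side (255,194), the first at (221,195), and the pot is unmoved at (326,203). I'll check that nothing is swinging, then hand in.

move_arm(rows="0 0 0 0 0 0 0.7;0 0 0 0 0 0 0.7;0 0 0 0 0 0 0.7;0 0 0 0 0 0 0.7;0 0 0 0 0 0 0.7;0 0 0 0 0 0 0.7;0 0 0 0 0 0 0.7;0 0 0 0 0 0 0.7")

```text
time_s: 16.6
eef_pos: [0.4156, -0.0532, 0.3809]
eef_rot: [0.0, 0.643, 0.766, 0.0]
wrist_force: [-0.1, -0.7, 0.5]
opening: 0.699
```

```bash
python3 - <<'E'
from h import *
a=cv2.imread('pics/s9.png').astype(int)
s=snap('side','s10.png')['color'].astype(int)
print(abs(a-s)[165:285,165:285].mean(),abs(a-s)[165:285,165:285].max(), abs(a-s)[300:400,300:400].mean(),abs(a-s)[300:400,300:400].max())
b=cv2.imread('pics/side0.png').astype(int)
print('first change',abs(b-s)[185:215,215:226].mean(),'pot',abs(b-s)[158:220,316:338].mean())
print(ctrl.hand_in())
E
```

```text
1.1625925925925926 11 1.1094 15
first change 3.1636363636363636 pot 3.9337732160312804
the job is handed in; nothing more can be done
None
```

The loose rectangular basket now hangs on the hook arm, between the first basket and the upturned end. I gripped it by its black grip, passed the bail over the upturned end and lowered it onto the bar, where it touched with about 8 N. I then let go and moved the arm clear, and handed the job in at about 16.6 s.

- **Hanging still:** the last side pictures, about 0.9 s apart, differ only by image noise around both baskets, so neither was swinging.
- **Straight and in place:** in the pictures after release, both baskets hang upright. From the release position, the new basket sits near the hook arm's zero point, clear of the first basket and the end.
- **Left alone:** the first basket and the round pot look unmoved next to the starting picture. Small brightness differences remain there (mean 3–4 grey levels, against about 1 for noise), which I put down to changed shadows without checking further.
- **Disagreement:** the wrist camera placed the bar about 2 mm to one side and 1° off my estimate from the side and top cameras. I corrected for that before lowering.

No other check failed.

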